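# Hold a sunglass lens sample in the tint tester

## Robot

A 6-joint arm with a two-finger parallel gripper is mounted at the origin on the work surface. World frame = base frame: x ahead of the robot, y to its left, z up, the work surface at z = 0. Lengths are in m, angles in degrees, forces in N, time in s.
With the tool pointing down it reaches from about 0.325 to 0.775 m from the base axis. Payload 9.3 kg.
Tool frame: the origin (TCP) lies midway between the tips of the shut fingers; the grasp point (between the pads) lies 19 mm behind it; x points along the fingers, y is the direction in which the jaws open and shut, and the axes are right-handed (so a half turn about x gives the same grasp; the last joint's range is limited). The gripper opens to 85 mm and grips with 20 to 120 N. Pads are 22 mm wide; open, the fingers measure 114 mm over their backs; the gripper's body (76 mm by 85 mm) begins 54 mm behind the grasp point. The pads swing forward as they close: fully open they stand 13 mm farther back than shut.
Start: joints at [60.585, 14.817, 1.232, 76.415, 0, 81.257], TCP at [0.194, 0.515, 0.231] pointing down, gripper open.
Joint ranges: [-174.27, 174.27], [-52.1, 104.24], [-59.71, 78.15], [-110.17, 111.67], [-87.03, 83.33], [-180, 180]. Speed limits (degrees/s): [127.2, 127.2, 159.86, 180, 180, 180].

## Interface

Orientations are given as [roll, pitch, yaw] about the fixed x, y, z axes, in that order (R = Rz(yaw) Ry(pitch) Rx(roll)).
In Python, from cell import r gives the robot as it stands.
- The arm moves only by the tool servo_tool, never from a script. Its argument "rows" is a list of rows, each a list of 2 entries, a list of its own where there are three numbers: the shift along the tool's x, y, z in m, then the turn about the tool's x in rad. In form: [[[dx, dy, dz], roll], ...]. A call has 1 to 12 rows; each row shifts and turns the commanded pose from where the row before left it, along the tool's axes as they then stand; what a row does not reach is not made up. A row lasts 1/12 s, in which the tool goes at most 41.7 mm and 7.16 degrees, less where a joint would pass 70% of its speed; a pose out of reach is approached as far as the arm can. A call is refused whole if a number of a shift passes 0.0417 or a number of a turn 0.125, either way. A call with a gripper value outside its range is refused whole. "grip" is the gripper command: -1 is shut, 1 is fully open, values between are in proportion, set as the call begins (left out, the last holds). The fingers move at their own pace and stop on an object; "force" is the grip in N (left out, the last holds). Time passes only in rows, so rows that do not move let the fingers close. It gives the time, the measured TCP pose, the force and the opening at its end, in the units of the state.
- r.get_state(): the state, without advancing time (a new reading comes with each control period).
- r.camera(name): name is "side" or "top" or "wrist"; returns the picture (480x640x3 uint8, red, green, blue); there is no depth.
- r.calibration(name): a dict with "fx", "fy", "cx", "cy" (pixels), "xyz" and "orientation" of the camera in the world. Camera axes: x right, y down, z forward; pixel columns grow to the right and rows downward; lengths in m; the calibration is good to about 2 mm. A picture is of the moment at which its call begins: read the wrist's pose just before it. calibration takes no time and is no camera call; for the wrist camera it gives the pose at the moment of the call.
- r.hand_in(): hands the job in, once; it reports no verdict.
Trained networks look in the newest picture that a camera, given by its name, has taken for a name from the list of things; names that differ only in an ending like _2 or _b are one class to them, and where a whole thing is asked for, a point or a joint stands for the part that bears it (a point fixed in the world has none). Each returns a list of dicts, best first, with "conf" (0 to 1); they miss things now and then, are a little off and sometimes report something else, mostly with a low value. They report only what shows in the picture. A call takes as long as a camera call.
- r.recognise(target, camera): "point" ([x, y, z] in m, in world coordinates, good to about 4 mm: the middle of the surface that is visible of it).
- r.mark_of(target, camera): "point" ([x, y, z] in m, in world coordinates, good to about 4 mm: a listed point, or the origin of a listed thing).
The state is a dict: "time_s": time; "q": joint angles; "dq": joint speeds; "joint_efforts": joint torques, N m; "tool_pos": TCP position; "ee_rot": TCP orientation; "wrist_force": force on the tool from outside, world axes, zero at the start; "ft_torque": the same for the moment, N m; "width": opening from 0.0 (shut) to 1.0 (fully open).
Only numpy, scipy, OpenCV 4.12 (cv2) and the standard library are available. Lean on these libraries where they do the work, as an engineer would, in place of code of your own. Each camera call takes 0.05 s, during which the arm holds its last target. There are 200 camera calls.

## Task

Pull the red-headed locking pin up out of the tint tester's slot and park it upright in the blue fork on the tester's side, hanging by its flange, and let go of it. Then take the dark lens sample (black handle) from the wooden rack, lower it through the slot without forcing it until the dark lens is centred in the tester's window, and finish holding it there, still gripped, its handle clear of the lid. Leave the other two samples, the screwdriver and the spectacle case alone.

Things in the scene. Friction and masses are not known exactly. Their poses are not given: they have to be found in the camera images.
- tester: Tint tester, a fixed white box with a flat grey lid, 60 (x) x 90 (y) mm, lid top 106 mm above the table; inside 40 x 70 mm, floor 10 mm high. A lamp housing (68 wide, 78 high) reaches 96 mm to -x. Origin on the table below the middle of the slot; z up, x across the slot, y along it. The window (38 wide, 34 high) is in the +x face.
- tester_slot (a point): Middle of the slot, level with the lid top; axes as the tester's. The slot goes straight down through the 20 mm thick lid: 8 mm wide (x), 50 mm long (y), with a 4 mm 45 degree lead-in chamfer; in its middle it widens to a 14 x 14 mm bore in which the locking pin stands and bars the slot.
- tester_window (a point): Point inside the tester, straight below the middle of the slot, level with the middle of the window: 44 mm below the lid top (62 mm high); axes as the tester's. The lens centre belongs here.
- tester_notch (a point): Parking place for the pin in the blue fork on the tester's -y side: 67 mm to -y of the slot's middle, level with the fork's top (= lid top, 106 mm). The fork is two prongs along y, 20 mm thick, 16 mm apart, open at the outer (-y) end 23 mm outward of this point, closed by the tester's wall 22 mm inward. Axes as the tester's.
- lock_pin: Loose upright pin, about 70 g. Origin on its axis at the underside of its steel flange (28 mm diameter, 5 mm thick), which rests on the lid; z up. Above the flange a round red grip, 16 mm diameter, 5 to 40 mm above the origin; below it a steel shank 12 mm in diameter, 40 mm long, foot tapered.
- rack: Fixed wooden rack, 60 (x) x 210 (y) x 36 mm high, origin under its middle; three pockets in a row along y, 65 mm apart, each 9 x 53 mm, 26 mm deep (floor 10 mm high), each with a lens sample standing in it.
- dark_sample: The sample to use: a loose upright white plate 6 (x) x 48 (y) x 88 mm tall, a near-black 38 mm round lens in its lower part, on top a black handle 12 (x) x 36 (y) x 24 mm tall (88 to 112 mm above the origin). About 60 g. Origin at the middle of the bottom edge; z up. Same from either side. It stands in any of the rack's three pockets, x across the rack.
- dark_lens (a point): Centre of the dark lens, 26 mm above the sample's bottom edge, 62 mm below the underside of its handle; axes as the dark sample's.
- amber_sample: Bystander: a sample of the same shape with an amber lens and orange handle, in the rack. Origin at the middle of its bottom edge.
- green_sample: Bystander: a sample of the same shape with a green lens and green handle, in the rack. Origin at the middle of its bottom edge.
- screwdriver: Bystander: a loose screwdriver lying on the table beyond the rack, about 200 mm long.
- case: Bystander: a loose red spectacle case, 60 x 160 x 42 mm, lying beyond the work; origin under its middle.

How it is judged (in metres and radians):
On the way, in this order (a step that is already met when the one before it is completed fails the run):
1. the locking pin hangs upright in the blue fork, let go (x of lock_pin in the frame of tester_notch between -0.006 and 0.006 m and y of lock_pin in the frame of tester_notch between -0.016 and 0.016 m and z of lock_pin in the frame of tester_notch between -0.005 and 0.005 m and angle between lock_pin's own z axis and vertical below 0.2 rad and contact force between the fingers and lock_pin below 0.1 N), for 0.2 s.
2. the dark sample is lifted clear of the rack (height (world z) of dark_sample above 0.045 m and contact force between the fingers and dark_sample above 1 N), for 0.1 s.
3. the dark lens is held level with the window, inside the slot (x of dark_lens in the frame of tester_window between -0.006 and 0.006 m and y of dark_lens in the frame of tester_window between -0.006 and 0.006 m and z of dark_lens in the frame of tester_window between -0.007 and 0.007 m and angle between dark_sample's own z axis and vertical below 0.15 rad and angle between the x axis of dark_sample and the x axis of tester, either way round below 0.2 rad and contact force between the fingers and dark_sample above 2 N and linear speed of dark_sample below 0.02 m/s), for 0.2 s.
At the end, for the whole second after the job is handed in: Pin let go, upright (0.2 rad) in the fork within 6 mm across, 16 along, 5 in height. Dark sample in the slot, gripped (over 2 N), still, upright (0.15 rad), square (0.2 rad), lens centre within 7 mm in height and 6 mm sideways of the window middle. Bystanders within 30 mm of their start (all of step 1 and all of step 3 and distance of each of amber_sample, green_sample, screwdriver, case from where it was at the start of the episode below 0.03 m); the arm keeps its last pose, push and grip.
It fails at once if the sample is forced against the tester (over 40 N) (contact force between dark_sample and tester above 40 N).
It fails at once if a bystander is moved by more than 30 mm (distance of any of amber_sample, green_sample, screwdriver, case from where it was at the start of the episode above 0.03 m).
It also fails if it takes over 58 s, if anything falls off the work surface, if the arm or the gripper's body presses on something with over 40 N, if the wrist force passes 120 N, or if a joint passes its speed limit or range.

## Working session

There is one attempt and no reset: what is moved stays moved. The work goes in short steps, Python scripts to look and compute and a tool call to move; the robot and the scene stay as the last step left them, time stands still between calls to the robot, and variables do not carry over. Pictures are saved under pics/ and viewed, about 8 in all and at most 12, crops included, and the job is handed in when it is done.

Besides the shell and the picture viewer there is one more tool, called after "Emit:" as a command line: name --argument value ..., lists and objects as JSON in quotes. servo_tool: Moves the arm, as the interface text tells. Its arguments: {"type":"object","properties":{"rows":{"type":"array"},"grip":{"type":"number"},"force":{"type":"number"}},"required":["rows"]}

```bash
mkdir -p pics; python3 - <<'E'
from cell import r
import cv2,numpy as np
s=r.get_state();print(s['time_s'],s['tool_pos'],s['ee_rot'],s['width'])
ims=[]
for c in['top','side']:
    im=r.camera(c);ims.append(im);k=r.calibration(c);print(c,k)
    for t in['tester_slot','tester_notch','lock_pin','rack','dark_sample','dark_lens','amber_sample','green_sample','tester']:
        m=r.mark_of(t,c);print(t,[(np.round(x['point'],4).tolist(),round(x['conf'],2)) for x in m[:2]])
    cv2.imwrite(f'pics/{c}0.png',im[:,:,::-1])
print(r.get_state()['time_s'])
E
```

```text
0.0 [0.194018   0.51434211 0.23065392] [ -99.06765356   89.92232019 -119.73943688] 1.0027110863690287
top {'fx': 458.93437638532447, 'fy': 458.93437638532447, 'cx': 322.23487503041173, 'cy': 230.9134953325908, 'xyz': array([0.44400292, 0.03238213, 0.8641499 ]), 'orientation': array([-170.07935208,   -0.58945858,  -89.57060805])}
tester_slot [([0.5043, -0.2052, 0.1088], 0.95), ([0.5014, -0.2068, 0.1039], 0.44)]
tester_notch [([0.5, -0.2716, 0.1072], 0.77), ([0.5143, 0.2202, 0.0312], 0.53)]
lock_pin [([0.5047, -0.2067, 0.1018], 0.52)]
rack [([0.514, 0.2245, -0.0013], 0.98)]
dark_sample [([0.5134, 0.2219, 0.0064], 0.63), ([0.5199, 0.2897, 0.0116], 0.37)]
dark_lens [([0.5078, 0.2196, 0.032], 0.65)]
amber_sample [([0.5219, 0.2878, 0.0112], 0.53)]
green_sample [([0.5011, 0.1548, 0.01], 0.78)]
tester [([0.5018, -0.2031, 0.0026], 0.58)]
side {'fx': 505.0137126666057, 'fy': 505.0137126666057, 'cx': 318.27153588622076, 'cy': 230.24148270736342, 'xyz': array([ 0.20290033, -0.4013323 ,  0.62346283]), 'orientation': array([-131.15810515,    1.10670782,  -43.064834  ])}
tester_slot [([0.5049, -0.2052, 0.1047], 0.57)]
tester_notch [([0.5012, -0.2747, 0.1063], 0.86), ([0.5014, -0.2044, 0.008], 0.58)]
lock_pin [([0.5046, -0.205, 0.1023], 0.78)]
rack [([0.5144, 0.2187, 0.0004], 0.68)]
dark_sample [([0.514, 0.2216, 0.0085], 0.98)]
dark_lens [([0.5135, 0.2225, 0.034], 0.59)]
amber_sample [([0.5197, 0.2805, 0.0103], 0.91), ([0.5156, 0.2205, 0.0099], 0.68)]
green_sample [([0.5019, 0.1578, 0.0086], 0.9), ([0.4993, -0.2717, 0.1097], 0.69)]
tester [([0.5037, -0.2046, 0.0054], 0.66)]
1.0
```

View pics/top0.png

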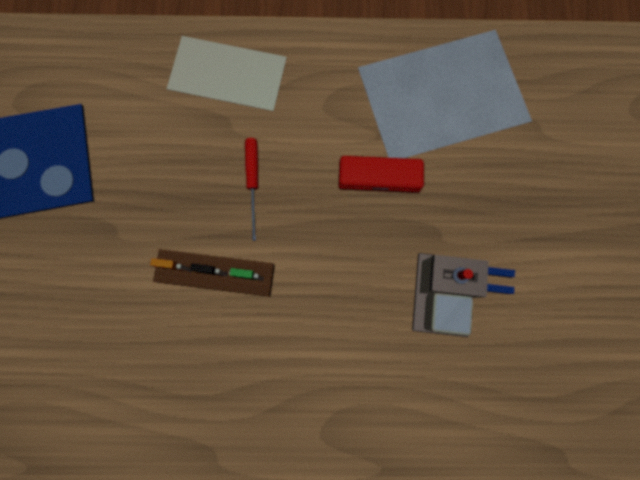

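View pics/side0.png

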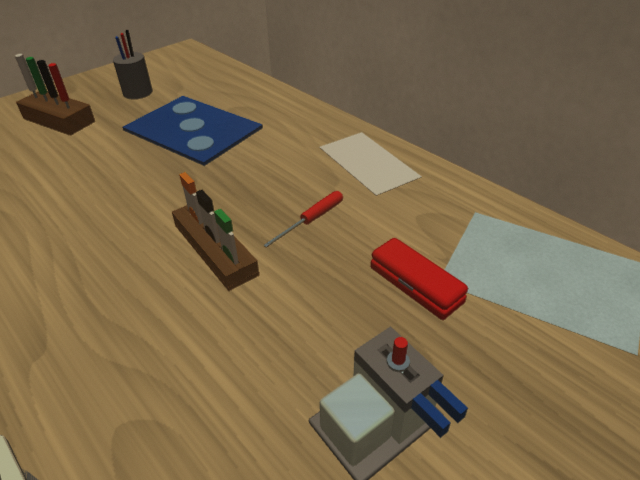

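The top view shows the rack at about (213,272), with handles orange, black and green from left to right. The tester is at about (460,275), with the pin at (467,274) and the fork at (500,281). The networks agree with this: the dark sample is in the middle pocket.

```bash
cat > h.py <<'E'
from cell import r
import numpy as np,cv2
from scipy.spatial.transform import Rotation as R
def st():
    s=r.get_state();return s,np.array(s['tool_pos']),R.from_euler('xyz',s['ee_rot'],degrees=True).as_matrix()
def go(target,jaw=None):
    """shift in tool axes to a world target; roll needed so tool y is along world heading jaw (deg), mod 180"""
    s,p,M=st();d=M.T@(np.array(target)-p)
    print('t',s['time_s'],'pos',p.round(4),'q6',round(s['q'][5],1),'w',round(s['width'],3),'F',np.round(s['wrist_force'],1))
    print('shift',d.round(4))
    a=np.degrees(np.arctan2(M[1,1],M[0,1]));print('jaw heading',a.round(2),'x',M[:,0].round(3))
    if jaw is not None:
        e=(jaw-a+90)%180-90; print('roll rad',np.radians(-e).round(4),'(tool x down: roll=-heading)')
def pix(c,P):
    k=r.calibration(c) if isinstance(c,str) else c
    M=R.from_euler('xyz',k['orientation'],degrees=True).as_matrix()
    q=(np.atleast_2d(P)-k['xyz'])@M
    return np.c_[k['fx']*q[:,0]/q[:,2]+k['cx'],k['fy']*q[:,1]/q[:,2]+k['cy']]
def ray(c,uv,z):
    k=r.calibration(c) if isinstance(c,str) else c
    M=R.from_euler('xyz',k['orientation'],degrees=True).as_matrix()
    d=M@[(uv[0]-k['cx'])/k['fx'],(uv[1]-k['cy'])/k['fy'],1]
    return k['xyz']+d*(z-k['xyz'][2])/d[2]
E
python3 -c "
from h import *
go([0.51,0.22,0.231],-7)
go([0.5046,-0.2052,0.231],-3.5)
k=r.calibration('wrist');s,p,M=st();print(k['xyz'],k['fx'],M.T@(k['xyz']-p));print(M.T@R.from_euler('xyz',k['orientation'],degrees=True).as_matrix())"
```

```text
t 1.0 pos [0.1942 0.5146 0.2313] q6 81.3 w 1.001 F [-0.1  0.1  0.6]
shift [ 3.000e-04 -1.641e-01  3.995e-01]
jaw heading 69.33 x [-0.  0. -1.]
roll rad 1.3322 (tool x down: roll=-heading)
t 1.0 pos [0.1942 0.5146 0.2313] q6 81.3 w 1.001 F [-0.1  0.1  0.6]
shift [ 3.000e-04 -5.638e-01  5.446e-01]
jaw heading 69.33 x [-0.  0. -1.]
roll rad 1.2711 (tool x down: roll=-heading)
[0.12991041 0.53928736 0.37501019] 387.6533725608653 [-0.14372253  0.00042451 -0.0688287 ]
[[-5.54795849e-04 -2.75027567e-01  9.61436181e-01]
 [ 9.99999819e-01  7.02693290e-05  5.97150142e-04]
 [-2.31792226e-04  9.61436338e-01  2.75027479e-01]]
```

Emit:
servo_tool --rows '[[[0, -0.0141, 0.0136], 0], [[0, -0.0282, 0.0272], 0], [[0, -0.0282, 0.0272], 0], [[0, -0.0282, 0.0272], 0], [[0, -0.0282, 0.0272], 0], [[0, -0.0282, 0.0272], 0], [[0, -0.0282, 0.0272], 0], [[0, -0.0282, 0.0272], 0], [[0, -0.0282, 0.0272], 0], [[0, -0.0282, 0.0272], 0], [[0, -0.0282, 0.0272], 0], [[0, -0.0282, 0.0272], 0]]'

```text
time_s: 2.0
tool_pos: [0.3726, 0.0989, 0.2316]
ee_rot: [25.5, 89.9, 4.8]
wrist_force: [1.1, 0.9, 0.0]
width: 0.997
```

Emit:
servo_tool --rows '[[[0, -0.0282, 0.0272], 0], [[0, -0.0282, 0.0272], 0], [[0, -0.0282, 0.0272], 0], [[0, -0.0282, 0.0272], 0], [[0, -0.0282, 0.0272], 0], [[0, -0.0282, 0.0272], 0], [[0, -0.0282, 0.0272], 0], [[0, -0.0282, 0.0272], 0], [[0, -0.0141, 0.0136], 0], [[0, 0, 0], 0.12], [[0, 0, 0], 0.12], [[0, 0, 0], 0.12]]'

```text
time_s: 3.0
tool_pos: [0.5041, -0.2058, 0.2308]
ee_rot: [-170.3, 90.0, 148.0]
wrist_force: [0.3, -0.7, 0.3]
width: 0.998
```

Emit:
servo_tool --rows '[[[0, 0, 0], 0.12], [[0, 0, 0], 0.12], [[0, 0, 0], 0.12], [[0, 0, 0], 0.12], [[0, 0, 0], 0.12], [[0, 0, 0], 0.12], [[0, 0, 0], 0.12], [[0, 0, 0], 0.07], [[0, 0, 0], 0], [[0, 0, 0], 0]]' --grip 0.2

```text
time_s: 3.83
tool_pos: [0.504, -0.2051, 0.2313]
ee_rot: [-72.1, 90.0, -165.4]
wrist_force: [-0.7, -0.2, -0.8]
width: 0.604
```

```bash
python3 - <<'E'
from h import *
go([0.5046,-0.2052,0.231],-3.5)
k=r.calibration('wrist')
im=r.camera('wrist');cv2.imwrite('pics/w1.png',im[:,:,::-1])
for t in['tester_slot','tester_notch','lock_pin']:
    print(t,[(np.round(x['point'],4).tolist(),round(x['conf'],2)) for x in r.mark_of(t,'wrist')[:2]])
print(pix(k,[[.5046,-.2052,.106],[.5006,-.273,.106]]))
import json;json.dump({a:np.array(b).tolist() for a,b in k.items()},open('k1.json','w'))
E
```

```text
t 3.8333 pos [ 0.504  -0.2051  0.2313] q6 62.3 w 0.604 F [-0.7 -0.2 -0.8]
shift [0.0003 0.0006 0.    ]
jaw heading -3.29 x [-0. -0. -1.]
roll rad 0.0036 (tool x down: roll=-heading)
tester_slot []
tester_notch [([0.4977, -0.2706, 0.1038], 0.79)]
lock_pin [([0.5049, -0.2045, 0.1032], 0.69)]
[[324.79618724 234.8252126 ]
 [324.69307535 320.80339689]]
```

View pics/w1.png

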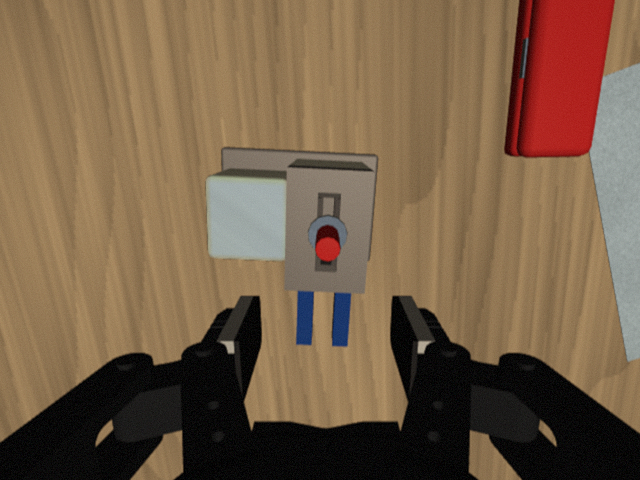

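The wrist view shows the lid corners at about (287,167), (374,170), (365,293) and (286,290), the slot from (329,195) to (326,270), the prongs ending at (305,345) and (341,345), and the pin head at (328,248). I'll convert these to positions.

```bash
python3 - <<'E'
from h import *
import json
k=json.load(open('k1.json'));k={a:np.array(b) for a,b in k.items()}
C=np.array([ray(k,u,.106) for u in[(287,167),(374,170),(365,293),(286,290),(329,194),(326,271),(297,345),(313,345),(333,346),(349,346)]])
print(C.round(4));print('lid mid',C[:4].mean(0),'slot mid',C[4:6].mean(0),'fork tips mid',C[6:].mean(0))
h=lambda v:np.degrees(np.arctan2(v[1],v[0])).round(2)
print(h(C[1]-C[0]),h(C[2]-C[3]),h(C[0]-C[3])-90,h(C[1]-C[2])-90,h(C[4]-C[5])-90)
im=cv2.imread('pics/w1.png')[150:360,190:400];cv2.imwrite('pics/w1c.png',cv2.resize(im,None,fx=2.8,fy=2.8,interpolation=2))
E
```

```text
[[ 0.4816 -0.156   0.106 ]
 [ 0.5409 -0.1614  0.106 ]
 [ 0.5321 -0.2518  0.106 ]
 [ 0.4732 -0.246   0.106 ]
 [ 0.5092 -0.1761  0.106 ]
 [ 0.5039 -0.2327  0.106 ]
 [ 0.4778 -0.2925  0.106 ]
 [ 0.4903 -0.2932  0.106 ]
 [ 0.5058 -0.295   0.106 ]
 [ 0.5183 -0.2957  0.106 ]]
lid mid [ 0.50693157 -0.20380164  0.106     ] slot mid [ 0.50655603 -0.20439078  0.106     ] fork tips mid [ 0.49806092 -0.29411453  0.106     ]
-5.23 -5.64 -5.310000000000002 -5.569999999999993 -5.359999999999999
```

View pics/w1c.png

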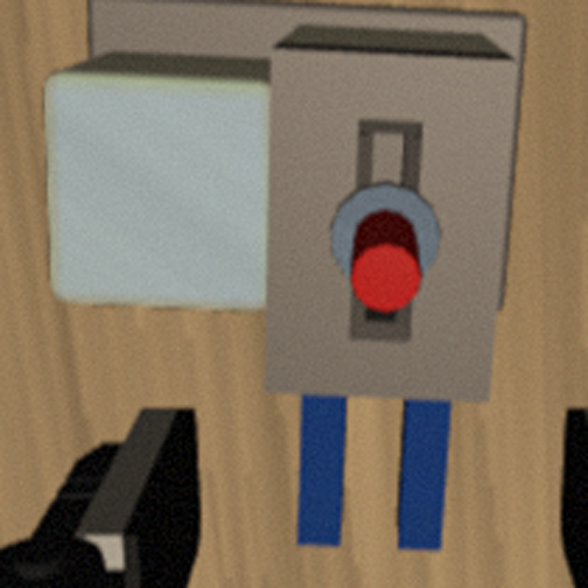

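```bash
python3 -c "
from h import *
go([0.506,-0.2043,0.117],-5.4)"
```

```text
t 4.0333 pos [ 0.504  -0.2052  0.2313] q6 62.4 w 0.597 F [1.  0.2 0.5]
shift [ 0.1143  0.0019 -0.001 ]
jaw heading -3.35 x [ 0. -0. -1.]
roll rad 0.0358 (tool x down: roll=-heading)
```

Emit:
servo_tool --rows '[[[0, 0.002, -0.001], 0.036], [[0.015, 0, 0], 0], [[0.022, 0, 0], 0], [[0.022, 0, 0], 0], [[0.022, 0, 0], 0], [[0.018, 0, 0], 0], [[0.01, 0, 0], 0], [[0.005, 0, 0], 0], [[0, 0, 0], 0], [[0, 0, 0], 0]]'

```text
time_s: 4.87
tool_pos: [0.5065, -0.2045, 0.118]
ee_rot: [64.2, 90.0, -31.2]
wrist_force: [0.4, 0.0, 0.5]
width: 0.599
```

Emit:
servo_tool --rows '[[[0, 0, 0], 0], [[0, 0, 0], 0], [[0, 0, 0], 0], [[0, 0, 0], 0], [[0, 0, 0], 0], [[0, 0, 0], 0], [[0, 0, 0], 0], [[0, 0, 0], 0]]' --grip -1 --force 40

```text
time_s: 5.53
tool_pos: [0.5063, -0.2044, 0.1181]
ee_rot: [61.2, 89.9, -34.3]
wrist_force: [-1.9, 1.1, 5.2]
width: 0.167
```

```bash
python3 -c "
from h import *
go([0.4997,-0.2710,0.117],-5.4)
im=r.camera('wrist');cv2.imwrite('pics/w2.png',im[:,:,::-1])"
```

```text
t 5.5333 pos [ 0.5063 -0.2044  0.1181] q6 64.7 w 0.167 F [-1.9  1.1  5.2]
shift [ 0.0011 -0.0002  0.0669]
jaw heading -5.5 x [ 0.001 -0.001 -1.   ]
roll rad -0.0017 (tool x down: roll=-heading)
```

View pics/w2.png

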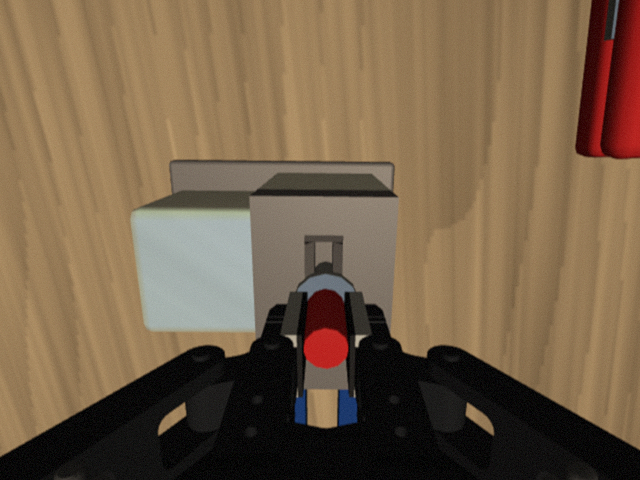

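The pads are closed on the red head at (326,340), and the lid edges are parallel to the jaws. Next: lift, move along the tester's -y, lower.

Emit:
servo_tool --rows '[[[-0.006, 0, 0], 0], [[-0.012, 0, 0], 0], [[-0.016, 0, 0], 0], [[-0.014, 0, 0], 0], [[-0.006, 0, 0], 0], [[0, 0, 0.01], 0], [[0, 0, 0.018], 0], [[0, 0, 0.018], 0], [[0, 0, 0.014], 0], [[0, 0, 0.007], 0], [[0, 0, 0], 0], [[0, 0, 0], 0]]'

```text
time_s: 6.58
tool_pos: [0.4994, -0.2711, 0.1708]
ee_rot: [-134.5, 89.9, 129.9]
wrist_force: [-0.4, 0.7, 0.2]
width: 0.168
```

```bash
python3 - <<'E'
from h import *
go([0.4997,-0.2710,0.117],-5.4)
k=r.calibration('wrist')
im=r.camera('wrist');c=r.camera('side')
for cc in('side','wrist'): print(cc,[(np.round(x['point'],4).tolist(),round(x['conf'],2)) for t in('lock_pin','tester_notch') for x in r.mark_of(t,cc)[:1]])
a=cv2.resize(im[130:480,150:500],(400,400));b=cv2.resize(c[300:460,320:480],(400,400),interpolation=2)
cv2.imwrite('pics/w3.png',np.hstack([a,b])[:,:,::-1])
E
```

```text
t 6.5833 pos [ 0.4994 -0.2711  0.1708] q6 58.6 w 0.168 F [-0.4  0.7  0.2]
shift [ 0.0538  0.0004 -0.0001]
jaw heading -5.55 x [-0.001  0.001 -1.   ]
roll rad -0.0027 (tool x down: roll=-heading)
side [([0.5023, -0.2699, 0.1577], 0.55), ([0.5006, -0.2719, 0.1087], 0.94)]
wrist [([0.4963, -0.2723, 0.1061], 0.73)]
```

View pics/w3.png

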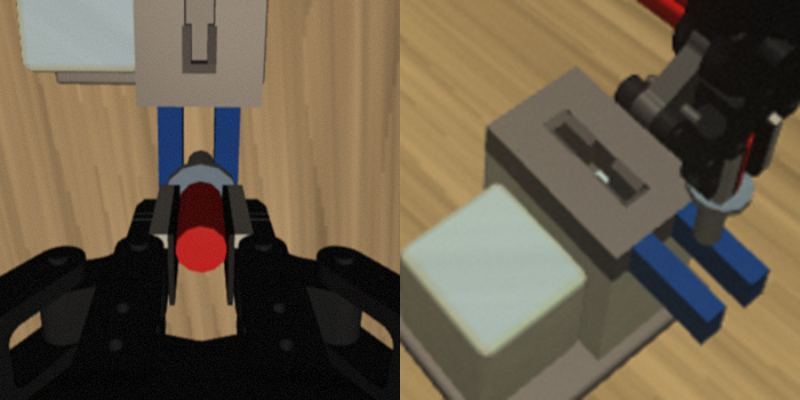

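The pin hangs free. In the wrist crop its foot is at column 200, midway between the prongs (172 and 228). Lower it and release.

Emit:
servo_tool --rows '[[[0.01, 0, 0], 0], [[0.012, 0, 0], 0], [[0.012, 0, 0], 0], [[0.01, 0, 0], 0], [[0.006, 0, 0], 0], [[0.003, 0, 0], 0], [[0, 0, 0], 0], [[0, 0, 0], 0]]'

```text
time_s: 7.55
tool_pos: [0.4998, -0.2709, 0.1184]
ee_rot: [60.1, 90.0, -35.3]
wrist_force: [0.1, 0.2, 0.0]
width: 0.171
```

Emit:
servo_tool --rows '[[[0, 0, 0], 0], [[0, 0, 0], 0], [[0, 0, 0], 0], [[0, 0, 0], 0], [[0, 0, 0], 0]]' --grip 0.2

```text
time_s: 7.97
tool_pos: [0.4997, -0.271, 0.1183]
ee_rot: [55.1, 90.0, -40.4]
wrist_force: [0.1, 0.3, 0.9]
width: 0.598
```

Emit:
servo_tool --rows '[[[-0.015, 0, 0], 0], [[-0.03, 0, 0], 0], [[-0.03, 0, 0], 0], [[-0.025, 0, 0], 0], [[0, 0, 0], 0]]'

```text
time_s: 8.38
tool_pos: [0.5011, -0.272, 0.2234]
ee_rot: [58.5, 89.6, -37.0]
wrist_force: [-0.2, -0.3, 0.2]
width: 0.601
```

```bash
python3 - <<'E'
from h import *
go([0.5137,0.222,0.22],-7.5)
im=r.camera('wrist');c=r.camera('side')
for cc in('side','wrist'): print(cc,[(np.round(x['point'],4).tolist(),round(x['conf'],2)) for t in('lock_pin','tester_notch') for x in r.mark_of(t,cc)[:1]])
a=cv2.resize(im[60:410,150:500],(400,400));b=cv2.resize(c[300:460,320:480],(400,400),interpolation=2)
cv2.imwrite('pics/w4.png',np.hstack([a,b])[:,:,::-1])
E
```

```text
t 8.3833 pos [ 0.5011 -0.272   0.2234] q6 58.6 w 0.601 F [-0.2 -0.3  0.2]
shift [ 0.0013 -0.0348 -0.4929]
jaw heading -5.5 x [ 0.006 -0.005 -1.   ]
roll rad 0.035 (tool x down: roll=-heading)
side [([0.4999, -0.2688, 0.1025], 0.89), ([0.5005, -0.2713, 0.1055], 0.87)]
wrist [([0.5012, -0.275, 0.1069], 0.69)]
```

View pics/w4.png

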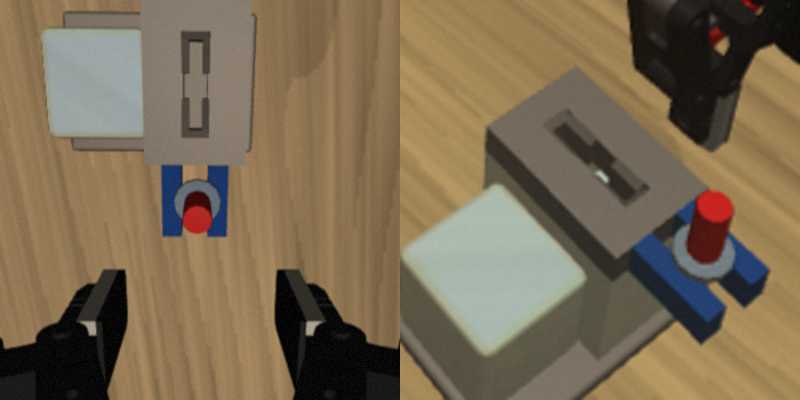

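The pin is upright in the fork: flange at (197,203) in the wrist crop, across both prongs. The side view agrees. The slot is now fully visible, so I'll measure it more closely with one settled picture.

```bash
python3 - <<'E'
from h import *
k=r.calibration('wrist');im=r.camera('wrist');go([0.5137,0.222,0.22],-7.5)
print([(np.round(x['point'],4).tolist(),round(x['conf'],2)) for x in r.mark_of('tester_slot','wrist')[:1]])
g=cv2.GaussianBlur(cv2.cvtColor(im,cv2.COLOR_RGB2GRAY),(3,3),0)
lid=np.array([[.506,-.2043,.106]]);u=pix(k,lid)[0];print('pred slot px',u)
x0,y0=int(u[0])-35,int(u[1])-65
sub=g[y0:y0+130,x0:x0+70]; m=(sub<np.median(sub[50:80])*0.8).astype(np.uint8)
n,l,s,c=cv2.connectedComponentsWithStats(m);print(s[1:][s[1:,4]>30]+[x0,y0,0,0,0])
cv2.imwrite('pics/w5.png',cv2.resize(np.hstack([sub,m*255]),None,fx=4,fy=4,interpolation=2))
import json;json.dump({a:np.array(b).tolist() for a,b in k.items()}|{'o':[x0,y0]},open('k5.json','w'))
E
```

```text
t 8.7333 pos [ 0.4993 -0.2707  0.2171] q6 58.6 w 0.6 F [ 0.1 -0.2  0.3]
shift [-0.0023 -0.0329 -0.4918]
jaw heading -5.5 x [-0.002  0.001 -1.   ]
roll rad 0.0348 (tool x down: roll=-heading)
[([0.5058, -0.2088, 0.1092], 0.93)]
pred slot px [324.73181647 138.86902151]
[[ 312   89   27   96 1367]]
```

View pics/w5.png

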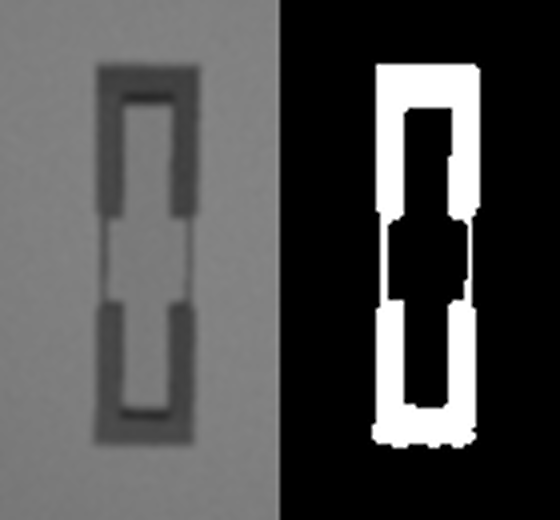

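The chamfer outline has corners at about (97,64), (200,64), (194,444) and (94,444) in the 4x crop.

```bash
python3 - <<'E'
from h import *
import json
k=json.load(open('k5.json'));k={a:np.array(b) for a,b in k.items()}
C=np.array([ray(k,k['o']+np.array(u)/4,.106) for u in[(97,64),(200,64),(194,444),(94,444)]])
print(k['o'],C.round(4),C.mean(0));L=(C[0]+C[1]-C[2]-C[3])/2;print(np.linalg.norm(L),np.degrees(np.arctan2(L[1],L[0]))-90)
go([0.5137,0.222,0.22],-7.5)
E
```

```text
[289  73] [[ 0.5018 -0.1742  0.106 ]
 [ 0.5176 -0.1757  0.106 ]
 [ 0.5116 -0.2335  0.106 ]
 [ 0.4953 -0.2319  0.106 ]] [ 0.50656189 -0.20383944  0.106     ]
0.058060240086685755 -6.191345267833739
t 8.7833 pos [ 0.4994 -0.2708  0.2173] q6 58.6 w 0.599 F [-0.1 -0.7 -0.2]
shift [-0.0022 -0.033  -0.4919]
jaw heading -5.5 x [-0.001  0.001 -1.   ]
roll rad 0.0349 (tool x down: roll=-heading)
```

Emit:
servo_tool --rows '[[[0, -0.001, -0.019], 0], [[0, -0.0026, -0.038], 0], [[0, -0.0026, -0.038], 0], [[0, -0.0026, -0.038], 0], [[0, -0.0026, -0.038], 0], [[0, -0.0026, -0.038], 0], [[0, -0.0026, -0.038], 0], [[0, -0.0026, -0.038], 0], [[0, -0.0026, -0.038], 0], [[0, -0.0026, -0.038], 0], [[0, -0.0026, -0.038], 0], [[0, -0.0026, -0.038], 0]]'

```text
time_s: 9.78
tool_pos: [0.5116, 0.1688, 0.2179]
ee_rot: [-70.2, 90.0, -165.7]
wrist_force: [0.0, -0.2, 0.0]
width: 0.602
```

Emit:
servo_tool --rows '[[[0, -0.0026, -0.036], 0.035], [[0, 0, -0.019], 0], [[0, 0, 0], 0], [[0, 0, 0], 0], [[0, 0, 0], 0], [[0, 0, 0], 0]]'

```text
time_s: 10.28
tool_pos: [0.5154, 0.2208, 0.2181]
ee_rot: [-44.6, 90.0, -142.1]
wrist_force: [0.4, 0.1, 0.1]
width: 0.598
```

```bash
python3 - <<'E'
from h import *
import json
go([0.5137,0.222,0.22],-7.5)
k=r.calibration('wrist');im=r.camera('wrist')
for t in('dark_sample','dark_lens','rack'): print([(np.round(x['point'],4).tolist(),round(x['conf'],2)) for x in r.mark_of(t,'wrist')[:1]])
cv2.imwrite('pics/w6.png',im[:,:,::-1])
json.dump({a:np.array(b).tolist() for a,b in k.items()},open('k6.json','w'))
E
```

```text
t 10.2833 pos [0.5154 0.2208 0.2181] q6 112.2 w 0.598 F [0.4 0.1 0.1]
shift [-0.0019 -0.0018 -0.001 ]
jaw heading -7.56 x [-0. -0. -1.]
roll rad -0.0011 (tool x down: roll=-heading)
[([0.5128, 0.2218, 0.0111], 0.81)]
[([0.5118, 0.2219, 0.0377], 0.81)]
[([0.5079, 0.221, 0.002], 0.97)]
```

View pics/w6.png

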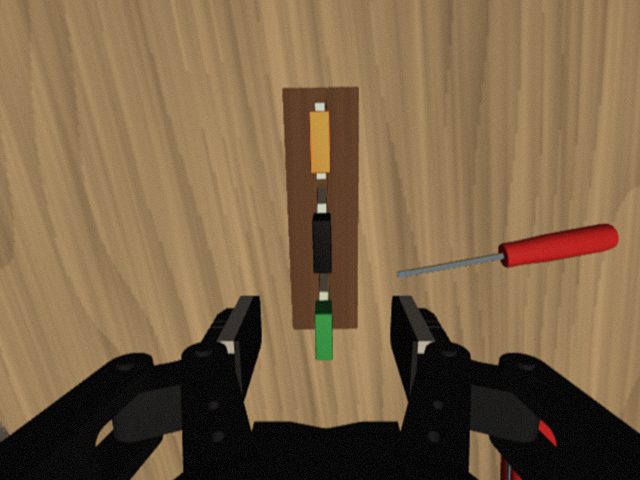

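The wrist view shows the dark handle's top face from about (322,221) to (322,272), amber at (320,142) and green at (324,337).

```bash
python3 - <<'E'
from h import *
import json,cv2
k=json.load(open('k6.json'));k={a:np.array(b) for a,b in k.items()}
im=cv2.imread('pics/w6.png');g=im.max(2)
m=(g<45).astype(np.uint8);m[:205]=0;m[285:]=0;m[:,:300]=0;m[:,345:]=0
c=max(cv2.findContours(m,0,2)[0],key=cv2.contourArea);b=cv2.boundingRect(c);print('bbox',b,cv2.minAreaRect(c))
for v in range(212,276,6): xs=np.where(m[v])[0];print(v,xs.min() if len(xs) else 0,xs.max() if len(xs) else 0,im[v,322],end=' | ')
print()
P=np.array([ray(k,u,.122) for u in[(322.5,272),(331.5,272),(313.5,272),(322,221)]]);print(P.round(4))
ang=np.radians(-7.5);ay=np.array([-np.sin(ang),np.cos(ang),0])
print('centre from far end',P[0]+.018*ay)
A=ray(k,(320,142),.12);G=ray(k,(324,340),.12);v=A-G;print('row yaw',np.degrees(np.arctan2(v[1],v[0]))-90)
E
```

```text
bbox (312, 213, 20, 61) ((321.6280212402344, 242.98204040527344), (60.318241119384766, 18.563852310180664), 88.36341857910156)
212 0 0 [145 165 160] | 218 313 330 [0 0 0] | 224 313 330 [27 29 28] | 230 313 330 [29 30 31] | 236 313 330 [24 27 26] | 242 313 330 [27 29 28] | 248 313 330 [23 23 28] | 254 313 330 [21 20 26] | 260 313 330 [14 23 22] | 266 313 331 [28 32 30] | 272 314 330 [19 25 26] | 
[[0.5121 0.2035 0.122 ]
 [0.518  0.2027 0.122 ]
 [0.5063 0.2042 0.122 ]
 [0.5164 0.2375 0.122 ]]
centre from far end [0.51447806 0.22130859 0.122     ]
row yaw -6.578720516500752
```

Emit:
servo_tool --rows '[[[0.015, -0.001, -0.0005], -0.008], [[0.025, 0, 0], 0], [[0.025, 0, 0], 0], [[0.025, 0, 0], 0], [[0.02, 0, 0], 0], [[0.01, 0, 0], 0], [[0.005, 0, 0], 0], [[0, 0, 0], 0], [[0, 0, 0], 0], [[0, 0, 0], 0]]'

```text
time_s: 11.32
tool_pos: [0.5153, 0.2225, 0.0946]
ee_rot: [112.0, 89.9, 14.9]
wrist_force: [0.6, -0.2, -0.2]
width: 0.601
```

Emit:
servo_tool --rows '[[[0, 0, 0], 0], [[0, 0, 0], 0], [[0, 0, 0], 0], [[0, 0, 0], 0], [[0, 0, 0], 0], [[0, 0, 0], 0], [[0, 0, 0], 0], [[0, 0, 0], 0]]' --grip -1 --force 40

```text
time_s: 11.98
tool_pos: [0.5142, 0.2226, 0.0938]
ee_rot: [-173.1, 90.0, 89.8]
wrist_force: [-2.7, -0.1, 5.4]
width: 0.133
```

Emit:
servo_tool --rows '[[[-0.01, 0, 0], 0], [[-0.02, 0, 0], 0], [[-0.025, 0, 0], 0], [[-0.025, 0, 0], 0], [[-0.025, 0, 0], 0], [[-0.025, 0, 0], 0], [[-0.02, 0, 0], 0], [[-0.01, 0, 0], 0], [[0, 0, 0], 0], [[0, 0, 0], 0], [[0, 0, 0], 0]]'

```text
time_s: 12.9
tool_pos: [0.5141, 0.2223, 0.2519]
ee_rot: [-67.8, 89.9, -164.9]
wrist_force: [-0.0, 1.0, -1.0]
width: 0.135
```

```bash
python3 - <<'E'
from h import *
go([0.5065,-0.204,0.25],-5.5)
k=r.calibration('wrist');im=r.camera('wrist');c=r.camera('side')
for cc in('wrist','side'):
  for t in('dark_sample','dark_lens'): print(cc,t,[(np.round(x['point'],4).tolist(),round(x['conf'],2)) for x in r.mark_of(t,cc)[:1]])
a=cv2.resize(im[130:480,150:500],(400,400));b=cv2.resize(c[60:260,140:340],(400,400),interpolation=2)
cv2.imwrite('pics/w7.png',np.hstack([a,b])[:,:,::-1])
E
```

```text
t 12.9 pos [0.5141 0.2223 0.2519] q6 111.8 w 0.135 F [-0.  1. -1.]
shift [0.0021 0.0448 0.424 ]
jaw heading -7.05 x [-0.002 -0.001 -1.   ]
roll rad -0.0271 (tool x down: roll=-heading)
wrist dark_sample [([0.5111, 0.2202, 0.169], 0.75)]
wrist dark_lens []
side dark_sample [([0.514, 0.2218, 0.167], 0.6)]
side dark_lens [([0.5138, 0.2206, 0.1878], 0.76)]
```

View pics/w7.png

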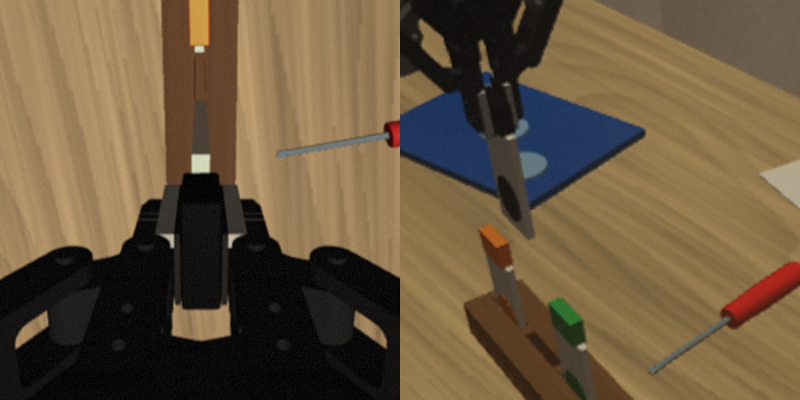

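The sample is held upright. In the wrist crop the handle's top face runs from about row 190 to row 308. I'll work out its offset along the tool's z axis.

```bash
python3 - <<'E'
from h import *
k=r.calibration('wrist');im=r.camera('wrist');s,p,M=st()
h=M.T
g=im.max(2)
print('col323 rows',[(v,int(g[v,323])) for v in range(255,310,2)])
print([(v,int(g[v,323])) for v in range(386,412,2)])
print(r.get_state()['wrist_force'])
for v,dz in[(400,.0282),(299,.0282),(281,.0042),(264,.0042)]:
    P=ray(k,(325,v),p[2]+dz);print(v,(M.T@(P-p)).round(4))
E
```

```text
col323 rows [(255, 75), (257, 77), (259, 76), (261, 67), (263, 66), (265, 170), (267, 215), (269, 213), (271, 212), (273, 217), (275, 214), (277, 211), (279, 217), (281, 130), (283, 2), (285, 0), (287, 7), (289, 12), (291, 11), (293, 0), (295, 6), (297, 4), (299, 8), (301, 4), (303, 12), (305, 1), (307, 14), (309, 16)]
[(386, 14), (388, 15), (390, 22), (392, 18), (394, 15), (396, 14), (398, 17), (400, 73), (402, 171), (404, 178), (406, 177), (408, 173), (410, 177)]
[ 0.11298106  0.15808397 -1.26356536]
400 [-0.0282  0.0008  0.0197]
299 [-0.0282  0.0008 -0.0185]
281 [-0.0042  0.0008 -0.0154]
264 [-0.0042  0.0008 -0.0223]
```

```bash
python3 -c "
from h import *
go([0.5061,-0.2022,0.252],-5.6)"
```

```text
t 13.25 pos [0.5144 0.2224 0.2529] q6 111.8 w 0.131 F [ 0.1  0.2 -1.3]
shift [0.0009 0.0438 0.4224]
jaw heading -7.05 x [-0.001 -0.    -1.   ]
roll rad -0.0252 (tool x down: roll=-heading)
```

Emit:
servo_tool --rows '[[[0, 0.001, 0.01], 0], [[0, 0.0024, 0.023], 0], [[0, 0.0036, 0.036], 0], [[0, 0.0036, 0.036], 0], [[0, 0.0036, 0.036], 0], [[0, 0.0036, 0.036], 0], [[0, 0.0036, 0.036], 0], [[0, 0.0036, 0.036], 0], [[0, 0.0036, 0.036], 0], [[0, 0.0036, 0.036], 0], [[0, 0.0036, 0.036], 0], [[0, 0.0036, 0.034], 0]]'

```text
time_s: 14.25
tool_pos: [0.5048, -0.1729, 0.2534]
ee_rot: [41.8, 90.0, -55.3]
wrist_force: [1.2, 0.3, -1.4]
width: 0.134
```

Emit:
servo_tool --rows '[[[0, 0.003, 0.024], 0], [[0, 0.001, 0.007], -0.025], [[0, 0, 0], 0], [[0, 0, 0], 0], [[0, 0, 0], 0], [[0, 0, 0], 0], [[0, 0, 0], 0]]'

```text
time_s: 14.83
tool_pos: [0.5059, -0.2008, 0.2535]
ee_rot: [71.5, 90.0, -24.0]
wrist_force: [0.4, -0.1, -0.8]
width: 0.134
```

```bash
python3 - <<'E'
from h import *
go([0.5061,-0.2022,0.205],-5.6)
im=r.camera('wrist');c=r.camera('side')
a=cv2.resize(im[130:480,150:500],(400,400));b=cv2.resize(c[260:460,300:500],(400,400),interpolation=2)
cv2.imwrite('pics/w8.png',np.hstack([a,b])[:,:,::-1])
E
```

```text
t 14.8333 pos [ 0.5059 -0.2008  0.2535] q6 65.1 w 0.134 F [ 0.4 -0.1 -0.8]
shift [0.0485 0.0004 0.0014]
jaw heading -5.55 x [ 0. -0. -1.]
roll rad 0.0008 (tool x down: roll=-heading)
```

View pics/w8.png

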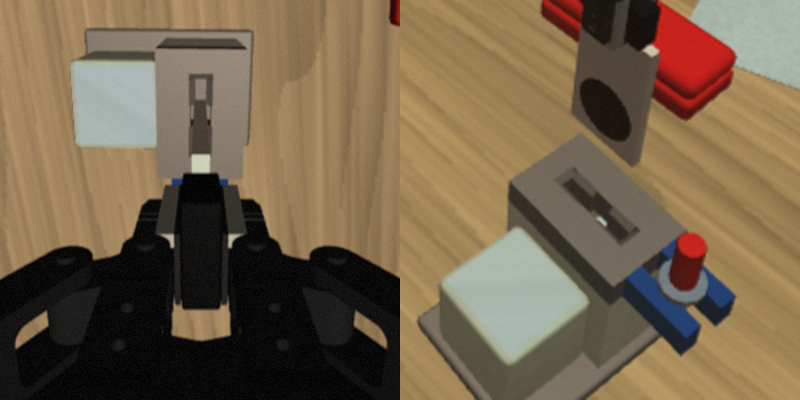

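The sample is above the slot: both sit at column 201 in the wrist crop, and the side view agrees. Lower in stages and watch the force.

Emit:
servo_tool --rows '[[[0.01, 0.0003, 0.0014], 0], [[0.015, 0, 0], 0], [[0.015, 0, 0], 0], [[0.01, 0, 0], 0], [[0.005, 0, 0], 0], [[0.003, 0, 0], 0], [[0, 0, 0], 0], [[0, 0, 0], 0]]'

```text
time_s: 15.6
tool_pos: [0.5062, -0.2032, 0.1957]
ee_rot: [65.5, 90.0, -30.2]
wrist_force: [0.1, -1.2, -0.4]
width: 0.131
```

Emit:
servo_tool --rows '[[[0.003, 0, 0], 0], [[0.003, 0, 0], 0], [[0.003, 0, 0], 0], [[0.002, 0, 0], 0], [[0.001, 0, 0], 0], [[0, 0, 0], 0], [[0, 0, 0], 0]]'

```text
time_s: 16.18
tool_pos: [0.5059, -0.2031, 0.1832]
ee_rot: [-131.4, 90.0, 133.0]
wrist_force: [0.7, 0.4, -2.2]
width: 0.134
```

```bash
python3 - <<'E'
from h import *
go([0.5061,-0.2022,0.1198],-5.6);print(r.get_state()['ft_torque'])
im=r.camera('wrist');c=r.camera('side')
a=cv2.resize(im[130:480,150:500],(400,400));b=cv2.resize(c[300:420,340:460],(400,400),interpolation=2)
cv2.imwrite('pics/w9.png',np.hstack([a,b])[:,:,::-1])
E
```

```text
t 16.1833 pos [ 0.5059 -0.2031  0.1832] q6 64.9 w 0.134 F [ 0.7  0.4 -2.2]
shift [ 0.0634  0.0001 -0.0009]
jaw heading -5.61 x [-0.  0. -1.]
roll rad -0.0002 (tool x down: roll=-heading)
[ 0.16349964 -0.01396824  0.01313953]
```

View pics/w9.png

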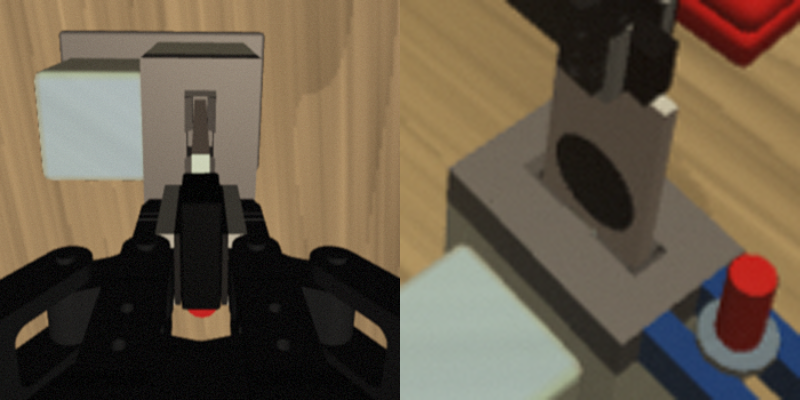

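The bottom edge is past the chamfer and centred in the slot, with no contact force. Continue lowering.

Emit:
servo_tool --rows '[[[0.002, 0, -0.0005], 0], [[0.003, 0, 0], 0], [[0.003, 0, 0], 0], [[0.003, 0, 0], 0], [[0.003, 0, 0], 0], [[0.003, 0, 0], 0], [[0.003, 0, 0], 0], [[0, 0, 0], 0]]'

```text
time_s: 16.95
tool_pos: [0.5058, -0.2025, 0.1626]
ee_rot: [-112.0, 89.9, 152.4]
wrist_force: [-0.9, 0.1, -0.8]
width: 0.131
```

Emit:
servo_tool --rows '[[[0.003, 0, 0], 0], [[0.004, 0, 0], 0], [[0.004, 0, 0], 0], [[0.004, 0, 0], 0], [[0.004, 0, 0], 0], [[0.003, 0, 0], 0], [[0, 0, 0], 0]]'

```text
time_s: 17.53
tool_pos: [0.5057, -0.2025, 0.1405]
ee_rot: [-113.8, 89.9, 150.6]
wrist_force: [0.6, -1.0, -1.4]
width: 0.127
```

Down 20.7 mm more.

Emit:
servo_tool --rows '[[[0.002, 0, 0], 0], [[0.004, 0, 0], 0], [[0.004, 0, 0], 0], [[0.004, 0, 0], 0], [[0.004, 0, 0], 0], [[0.002, 0, 0], 0], [[0.0007, 0, 0], 0], [[0, 0, 0], 0], [[0, 0, 0], 0], [[0, 0, 0], 0], [[0, 0, 0], 0], [[0, 0, 0], 0]]'

```text
time_s: 18.53
tool_pos: [0.5061, -0.2027, 0.1207]
ee_rot: [63.1, 90.0, -32.5]
wrist_force: [0.4, -0.8, -0.0]
width: 0.13
```

```bash
python3 - <<'E'
from h import *
go([0.5061,-0.2022,0.1198],-5.6);print(r.get_state()['ft_torque'])
im=r.camera('wrist');c=r.camera('side')
for cc in('wrist','side'):
  for t in('dark_sample','dark_lens','tester_window','lock_pin'): print(cc,t,[(np.round(x['point'],4).tolist(),round(x['conf'],2)) for x in r.mark_of(t,cc)[:1]])
k=r.calibration('wrist');s,p,M=st()
g=im.max(2).astype(int);print([(v,g[v,323]) for v in range(255,290,2)])
a=cv2.resize(im[130:480,150:500],(400,400));b=cv2.resize(c[300:420,340:460],(400,400),interpolation=2)
cv2.imwrite('pics/w10.png',np.hstack([a,b])[:,:,::-1])
E
```

```text
t 18.5333 pos [ 0.5061 -0.2027  0.1207] q6 65.0 w 0.13 F [ 0.4 -0.8 -0. ]
shift [ 0.0009 -0.     -0.0005]
jaw heading -5.62 x [ 0. -0. -1.]
roll rad -0.0003 (tool x down: roll=-heading)
[ 0.00393524  0.03902024 -0.00803009]
wrist dark_sample [([0.5048, -0.206, 0.0372], 0.91)]
wrist dark_lens []
wrist tester_window [([0.5041, -0.2046, 0.0615], 0.62)]
wrist lock_pin [([0.4999, -0.2698, 0.106], 0.57)]
side dark_sample [([0.5066, -0.2066, 0.0555], 0.46)]
side dark_lens [([0.5045, -0.2051, 0.059], 0.87)]
side tester_window [([0.5037, -0.2026, 0.0605], 0.88)]
side lock_pin []
[(255, np.int64(69)), (257, np.int64(74)), (259, np.int64(68)), (261, np.int64(76)), (263, np.int64(75)), (265, np.int64(168)), (267, np.int64(212)), (269, np.int64(212)), (271, np.int64(207)), (273, np.int64(211)), (275, np.int64(209)), (277, np.int64(207)), (279, np.int64(210)), (281, np.int64(124)), (283, np.int64(0)), (285, np.int64(9)), (287, np.int64(9)), (289, np.int64(17))]
```

No slip in the grip: the sample edge rows (265 and 281) haven't moved. The lens works out at z = 0.063 m against 0.062 m. Handing in.

```bash
python3 -c "
from cell import r
print(r.hand_in())"
```

```text
the job is handed in; nothing more can be done
None
```

The locking pin is parked in the blue fork and let go. The dark sample is in the slot, still gripped, with its lens level with the window. I handed the job in at about 19 s; no verdict is reported.

- **Pin:** a picture after release showed it upright with its flange across both prongs. A last network reading put it at (0.500, -0.270, 0.106) m, against my estimate of (0.4997, -0.271, 0.106) m for the fork point.
- **Dark sample:** it went down with the wrist force never above about 2 N. From the arm's position, the lens height works out at 0.063 m against the 0.062 m wanted. The sample edges had not moved in the wrist picture, so it had not slipped in the grip. By the same reckoning the handle is about 19 mm above the lid.
- **Bystanders:** I did not touch or move the other samples, the screwdriver or the case, but I did not measure them again at the end.

**Checks that failed or disagreed:**
- **Last picture not viewed:** the viewer's limit of 12 was reached, so the final state was checked only by numbers.
- **Sample height:** with only 0.46 confidence, the side camera put the sample's bottom edge at 0.056 m, against 0.037 m from both the wrist camera and the arm's position. The side camera's own lens reading (0.059 m, confidence 0.87) fits the lower figure, so I took the 0.056 m as an error.
- **Missed detections:** the networks did not find the lens in the wrist picture or the pin in the side picture at the end.

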